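Sweep the marked blanks into the catch box and snap its cap back on

ROBOT

A 6-joint arm with a two-finger parallel gripper is mounted at the origin on the work surface. World frame = base frame: x ahead of the robot, y to its left, z up, the work surface at z = 0. Lengths are in m, angles in degrees, forces in N, time in s.
With the tool pointing down it reaches from about 0.3 to 0.75 m from the base axis. Payload 8.5 kg.
Tool frame: the origin (TCP) lies between the finger pads; the fingertips stand 14 mm ahead of it and the grasp point (between the pads) lies 5 mm behind it; x points along the fingers, z is the direction in which the jaws open and shut, and the axes are right-handed (so a half turn about x gives the same grasp; the last joint's range is limited). The gripper opens to 85 mm and grips with 20 to 120 N. Pads are 22 mm wide; open, the fingers measure 114 mm over their backs; the gripper's body (76 mm by 85 mm) begins 54 mm behind the grasp point. The pads swing forward as they close: fully open they stand 13 mm farther back than shut.
Start: joints at [63.065, 21.807, 74.336, -0, 83.858, -12.336], TCP at [0.139, 0.532, 0.245] pointing down, gripper open.
Joint ranges: [-178.18, 178.18], [-50.72, 133.34], [12.68, 142.11], [-81.47, 261.47], [9.98, 163.14], [-165.26, 165.26]. Speed limits (degrees/s): [136.94, 136.94, 180, 180, 180, 180].

INTERFACE

Orientations are given as a 3x3 rotation matrix whose columns are the frame's x, y, z axes.
In Python, from rig import env gives the robot as it stands.
- The arm moves only by the shell command python3 -m jog 'ROWS' [FORCE]. ROWS is JSON, a list of rows, each a list of 5 numbers: the opening, from -1 (shut) to 1 (fully open), so that 0 is half open, then the shift along the tool's x, y, z in m, then the turn about the tool's x in rad. In form: [[claw, dx, dy, dz, yaw], ...]. A call has 1 to 20 rows; each row is the pose to reach, as a shift and turn from the pose commanded when the call began, along the tool's axes at that moment; what a row does not reach only later rows make up. A row lasts 1/10 s, in which the tool goes at most 50 mm and 8.59 degrees, less where a joint would pass 70% of its speed; a pose out of reach is approached as far as the arm can. A call with a gripper value outside its range is refused whole. The fingers move at their own pace and stop on an object; FORCE is the grip in N (left out, the last holds). Time passes only in rows, so rows that repeat a pose let the fingers close. It gives the time, the measured TCP pose, the force and the opening at its end, in the units of the state.
- env.observe(): the state, without advancing time (a new reading comes with each control period).
- env.get_image(name): name is "scene" or "top" or "wrist"; returns the picture (480x640x3 uint8, red, green, blue); there is no depth.
- env.camera_model(name): a dict with "fx", "fy", "cx", "cy" (pixels), "origin" and "orientation" of the camera in the world. Camera axes: x right, y up, looking along -z (the intrinsics and any distortion apply to the point x, -y, -z); pixel columns grow to the right and rows downward; lengths in m; the calibration is good to about 2 mm. A picture is of the moment at which its call begins: read the wrist's pose just before it. camera_model takes no time and is no camera call; for the wrist camera it gives the pose at the moment of the call.
- env.close_job(): hands the job in, once; it reports no verdict.
The state is a dict: "time_s": time; "q": joint angles; "qvel": joint speeds; "joint_efforts": joint torques, N m; "position": TCP position; "tool_rot": TCP orientation; "ft_force": force on the tool from outside, world axes, zero at the start; "wrist_torque": the same for the moment, N m; "grip_width": finger opening in m.
Only numpy, scipy, OpenCV 4.12 (cv2) and the standard library are available. Lean on these libraries where they do the work, as an engineer would, in place of code of your own. Each camera call takes 0.05 s, during which the arm holds its last target.

TASK

Pull the cap off the catch box at the end of the slide stage and lay it on the bench, handle up, then sweep all four marked blanks off the stage into the box with the squeegee, keeping the gripper's fingers off the fresh marks. Stand the squeegee back on its blades on the bench, then set the cap back on the box and press it down until it snaps fully home. Leave everything else on the bench where it is.

Things in the scene. Friction and masses are not known exactly. Their poses are not given: they have to be found in the camera images.
- stage: fixed aluminium slide stage: perforated top plate 170 mm (x) by 200 mm (y), its top 100 mm above the origin, which is on the bench under the plate's centre. A strip 10 mm high runs along each x side of the plate (inner faces at x = +-72 mm); the y ends are open, with the catch box at the -y end: sweep towards -y. A black hand knob sticks out low at the -x side
- bin: catch box fixed to the stage, same axes: open-topped aluminium box, outside 160 mm (x) by 115 mm (y) by 94 mm high, walls and floor 5 mm; its rim is 6 mm lower than the stage plate and its side 7 mm from the plate's end. Origin at the centre of its underside, on the bench. Spring plunger housings stick out 16 mm from its two x walls
- bin_mouth (a point): centre of the box's mouth, at rim height (94 mm above the bench). Four sprung steel balls in the two x walls, 8 mm below the rim, hold the cap. A cap laid in unpressed rests on them about 12 mm too high; pressing it home, or pulling it off straight up, takes about 10 to 15 N over the first few mm
- cap: push-in cap of the box, grey plastic, about 200 g: flange 166 mm (x) by 121 mm (y), 6 mm thick, and a plug 147 x 101 mm with rounded edges that reaches 18 mm below the flange. Origin at the centre of the plug's underside, z up; fully home (as at the start) the flange lies on the rim and the origin is 76 mm above the box's. A half turn fits as well. On the bench it lies on its plug
- cap_handle (a point): middle of the cap's black bar handle, 43 mm above the cap's origin: 86 mm long (along x), 18 mm thick (y), from 24 to 62 mm above the origin. The bench around x = 0.53 m, y = -0.33 m (robot frame) is always clear, with room for the cap
- blank1: laser-marked aluminium blank, a flat bar 60 x 26 x 12 mm (long axis x, thickness z) with a small dark mark on top, about 50 g, lying on the stage plate; origin at the centre of its underside
- blank2: laser-marked aluminium blank, a flat bar 60 x 26 x 12 mm (long axis x, thickness z) with a small dark mark on top, about 50 g, lying on the stage plate; origin at the centre of its underside
- blank3: laser-marked aluminium blank, a flat bar 60 x 26 x 12 mm (long axis x, thickness z) with a small dark mark on top, about 50 g, lying on the stage plate; origin at the centre of its underside
- blank4: laser-marked aluminium blank, a flat bar 60 x 26 x 12 mm (long axis x, thickness z) with a small dark mark on top, about 50 g, lying on the stage plate; origin at the centre of its underside
- squeegee: hand squeegee, about 200 g, standing on its two rubber blades on the bench; blades 130 mm long (along x), outer faces at y = +-15 mm, aluminium holder 132 x 34 mm from 24 to 38 mm up, wooden grip 110 mm long (x), 22 mm thick (y), from 38 to 84 mm up; origin at the centre of its underside, z up
- gauge_case: bystander: flat black instrument case 130 x 55 x 24 mm lying on the bench; origin at the centre of its underside; x along its length
- wrench: bystander: open-ended wrench 160 mm long lying on the bench; x along its length
- screwdriver: bystander: screwdriver 180 mm long lying on the bench; x along its length
- glasses: bystander: safety glasses 140 mm wide, 50 mm high, standing on their lenses and temples; origin on the bench under the bridge; the temples run 120 mm towards its x
- lens_pot: bystander: round black pot, 68 mm across, 75 mm high; origin at the centre of its underside
- cleaner: bystander: white bottle, 54 mm across, 160 mm high; origin at the centre of its underside
- v_block: bystander: steel V-block 70 x 50 x 45 mm standing on the bench; origin at the centre of its underside
Things that resemble listed ones, but are neither listed nor needed, are in the scene too. What is shaped like the cap but purple is not meant.

How it is judged (in metres and radians):
On the way, in this order (a step that is already met when the one before it is completed fails the run):
1. the cap is off the catch box and lies on the bench, handle up, let go (horizontal distance between cap and bin above 0.12 m and height (world z) of cap below 0.02 m and angle between cap's own z axis and vertical below 0.15 rad and contact force between the fingers and cap below 0.3 N), for 0.2 s.
2. all four blanks are in the catch box (x of blank1 in the frame of bin between -0.08 and 0.08 m and y of blank1 in the frame of bin between -0.0575 and 0.0575 m and z of blank1 in the frame of bin between 0 and 0.08 m and x of blank2 in the frame of bin between -0.08 and 0.08 m and y of blank2 in the frame of bin between -0.0575 and 0.0575 m and z of blank2 in the frame of bin between 0 and 0.08 m and x of blank3 in the frame of bin between -0.08 and 0.08 m and y of blank3 in the frame of bin between -0.0575 and 0.0575 m and z of blank3 in the frame of bin between 0 and 0.08 m and x of blank4 in the frame of bin between -0.08 and 0.08 m and y of blank4 in the frame of bin between -0.0575 and 0.0575 m and z of blank4 in the frame of bin between 0 and 0.08 m), for 0.2 s.
3. the squeegee stands on its blades on the bench, let go (height (world z) of squeegee below 0.015 m and angle between squeegee's own z axis and vertical below 0.15 rad and contact force between the fingers and squeegee below 0.3 N), for 0.2 s.
4. the cap is pressed fully home on the catch box (z of cap in the frame of bin between 0.072 and 0.079 m and horizontal distance between cap and bin below 0.006 m and angle between the z axis of cap and the z axis of bin, either way round below 0.05 rad), for 0.2 s.
At the end, for the whole second after the job is handed in: All four blanks lie inside the catch box, the cap is fully home on it (flange within 3 mm of the rim, centred within 6 mm, level within 3 degrees), the squeegee stands on its blades on the bench, and everything is at rest and released (all of step 2 and all of step 4 and height (world z) of squeegee below 0.015 m and angle between squeegee's own z axis and vertical below 0.15 rad and linear speed of each of blank1, blank2, blank3, blank4, cap, squeegee below 0.02 m/s); the robot touches nothing.
It fails at once if the cap is dropped or thrown onto the filled box instead of being set and pressed (z of blank1 in the frame of bin below 0.08 m and horizontal distance between cap and bin below 0.1 m and height (world z) of cap above 0.092 m and linear speed of cap above 0.5 m/s and contact force between the fingers and cap below 0.3 N).
It fails at once if the fingers touch a blank (contact force between the fingers and blank1 above 1 N or contact force between the fingers and blank2 above 1 N or contact force between the fingers and blank3 above 1 N or contact force between the fingers and blank4 above 1 N).
It fails at once if a bystander is moved more than 30 mm or tipped over (distance of any of gauge_case, wrench, screwdriver, glasses, lens_pot, cleaner, v_block from where it was at the start of the episode above 0.03 m or angle between any of gauge_case, wrench, screwdriver, glasses, lens_pot, cleaner, v_block's own z axis and vertical above 0.5 rad).
It also fails if it takes over 72 s, if anything falls off the work surface, if the arm or the gripper's body presses on something with over 40 N, if the wrist force passes 120 N, or if a joint passes its speed limit or range.

## Working session

There is one attempt and no reset: what is moved stays moved. The work goes in short steps, Python scripts to look and compute and a shell command to move; the robot and the scene stay as the last step left them, time stands still between calls to the robot, and variables do not carry over. Pictures are saved under pics/ and viewed, and the job is handed in when it is done.

```bash
ls; mkdir -p pics; python3 - <<'E'
from rig import env
import cv2
print(env.observe())
for n in("scene","top","wrist"):
    print(n,env.camera_model(n))
    im=env.get_image(n); cv2.imwrite(f"pics/{n}0.png",im[:,:,::-1])
E
```

```text
pics
{'time_s': 0.0, 'q': array([ 6.30668487e+01,  2.18430439e+01,  7.43864718e+01, -6.63381996e-05,
        8.38582956e+01, -1.23356482e+01]), 'qvel': array([-0.01644211,  0.03077896, -0.00709615,  0.06260895,  0.03190725,
       -0.08205003]), 'joint_efforts': array([-3.62285173e-04, -4.48466241e+01, -2.31272453e+01, -1.99880055e-04,
        4.80433664e-03,  3.30187402e-05]), 'position': array([0.13848609, 0.53198954, 0.24468241]), 'tool_rot': array([[-6.93164405e-04, -9.67720073e-01,  2.52026547e-01],
       [-1.36688611e-03,  2.52027289e-01,  9.67719162e-01],
       [-9.99998826e-01,  3.26296892e-04, -1.49745947e-03]]), 'ft_force': array([ 0.47643619, -0.63647205, -0.59051512]), 'wrist_torque': array([-0.00726863,  0.02114816, -0.00048223]), 'grip_width': 0.08555941795380867}
scene {'fx': 494.9595794195618, 'fy': 494.9595794195618, 'cx': 317.3347233614706, 'cy': 243.35471724104718, 'origin': array([ 1.32783088, -0.6661012 ,  0.99458375]), 'orientation': array([[ 0.55478244, -0.57413849,  0.60214736],
       [ 0.83199395,  0.38421904, -0.40020219],
       [-0.001585  ,  0.72300811,  0.69083772]])}
top {'fx': 572.486520412109, 'fy': 572.486520412109, 'cx': 321.1403869529665, 'cy': 239.96376802058836, 'origin': array([ 0.41811715, -0.16354063,  1.46592739]), 'orientation': array([[ 0.00335317,  0.99592594, -0.09011261],
       [-0.99992672,  0.0022911 , -0.01188689],
       [-0.011632  ,  0.09014587,  0.99586064]])}
wrist {'fx': 404.45950321476585, 'fy': 404.45950321476585, 'cx': 315.2047752241751, 'cy': 240.17733127259464, 'origin': array([0.06842421, 0.55109882, 0.37389724]), 'orientation': array([[ 2.51186914e-01, -9.27037562e-01, -2.78399879e-01],
       [ 9.67938573e-01,  2.40503676e-01,  7.24769027e-02],
       [-2.32616873e-04, -2.87679231e-01,  9.57726791e-01]])}
```

View pics/scene0.png

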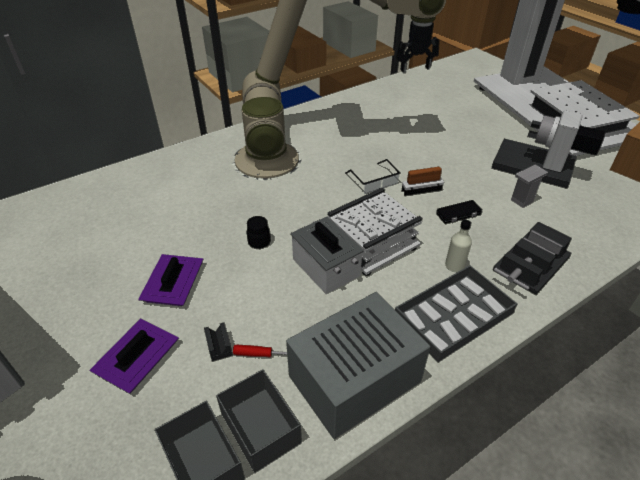

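View pics/top0.png

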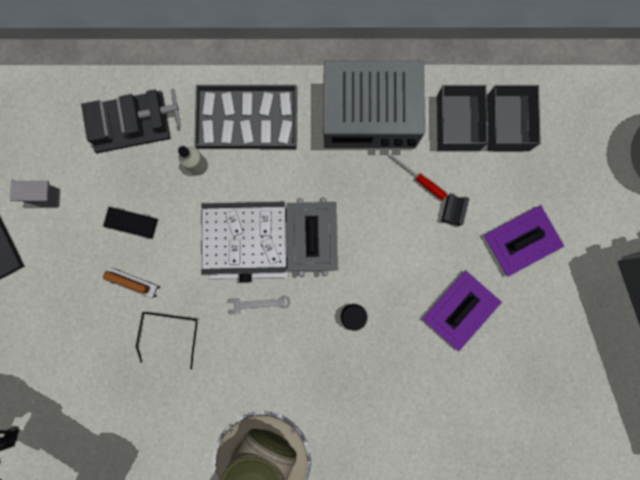

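View pics/wrist0.png

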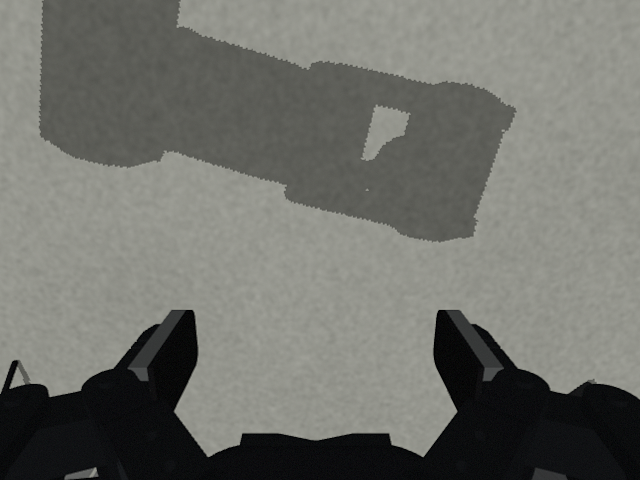

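The top view shows the stage at about (244,238), with the grey-capped box to its right at (311,237) and the handle along the image vertical, which is world x. The squeegee is at (130,282), the glasses at (167,340) and the purple decoys at the far right. Next I measure these.

```bash
cat > h.py <<'E'
import numpy as np, cv2
def ray(cm,u,v):
    d=np.array([(u-cm['cx'])/cm['fx'],-(v-cm['cy'])/cm['fy'],-1.0])
    return cm['origin'],cm['orientation']@d
def onplane(cm,u,v,z):
    o,d=ray(cm,u,v); return o+d*(z-o[2])/d[2]
def proj(cm,p):
    c=cm['orientation'].T@(np.asarray(p)-cm['origin']); return cm['cx']+cm['fx']*c[0]/-c[2],cm['cy']-cm['fy']*c[1]/-c[2]
def tri(c1,p1,c2,p2):
    o1,d1=ray(c1,*p1);o2,d2=ray(c2,*p2)
    A=np.array([d1,-d2]).T; s=np.linalg.lstsq(A,o2-o1,rcond=None)[0]
    a=o1+d1*s[0];b=o2+d2*s[1]; return (a+b)/2,np.linalg.norm(a-b)
def rect(mask,cm,z):
    c=max(cv2.findContours(mask.astype(np.uint8),cv2.RETR_EXTERNAL,cv2.CHAIN_APPROX_NONE)[0],key=cv2.contourArea)
    P=np.array([onplane(cm,u,v,z)[:2] for u,v in c[:,0]],np.float32)
    (x,y),(w,h),a=cv2.minAreaRect(P)
    return (round(x,4),round(y,4)),(round(w,4),round(h,4)),round(a,1)
E
python3 - <<'E'
from rig import env
from h import *
cm=env.camera_model("top")
im=cv2.imread("pics/top0.png")
hsv=cv2.cvtColor(im,cv2.COLOR_BGR2HSV)
def sub(m,x0,x1,y0,y1):
    o=np.zeros_like(m); o[y0:y1,x0:x1]=m[y0:y1,x0:x1]; return o
V=hsv[:,:,2].astype(int)
print("handle",rect(sub(V<35,295,330,205,270),cm,.138))
or_=(hsv[:,:,1]>110)&(hsv[:,:,0]<20)&(V>50)
print("grip",rect(sub(or_,90,170,260,305),cm,.084))
# flange crop
for n,(x0,x1,y0,y1) in dict(st=(190,350,190,300),sq=(90,210,250,380)).items():
    cv2.imwrite(f"pics/{n}.png",cv2.resize(im[y0:y1,x0:x1],None,fx=5,fy=5,interpolation=cv2.INTER_CUBIC)[:600,:800])
E
```

```text
handle ((0.5476, -0.1252), (0.0891, 0.0256), 0.3)
grip ((0.4397, 0.3255), (0.1129, 0.0198), 70.5)
```

```bash
python3 - <<'E'
from h import *
im=cv2.imread("pics/scene0.png")
cv2.imwrite("pics/sc2.png",cv2.resize(im[145:300,285:445],None,fx=5,fy=5,interpolation=cv2.INTER_CUBIC)[:600,:800])
E
```

```text
(no output)
```

View pics/st.png

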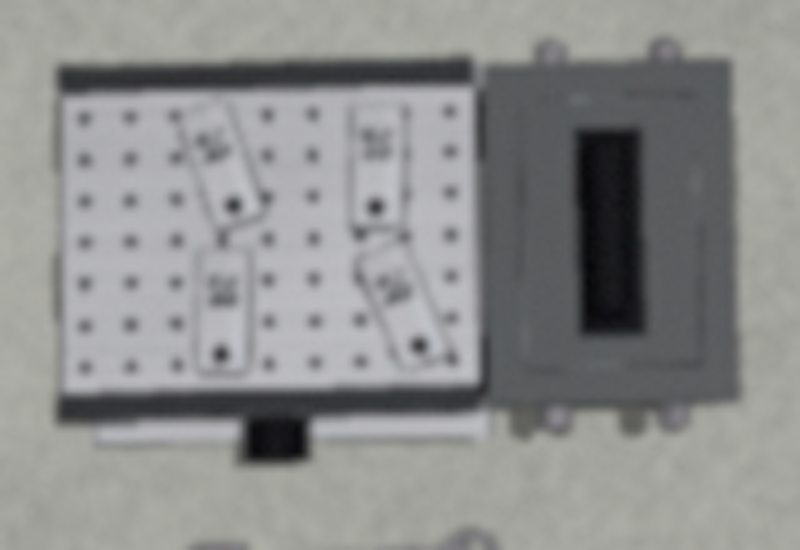

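View pics/sq.png

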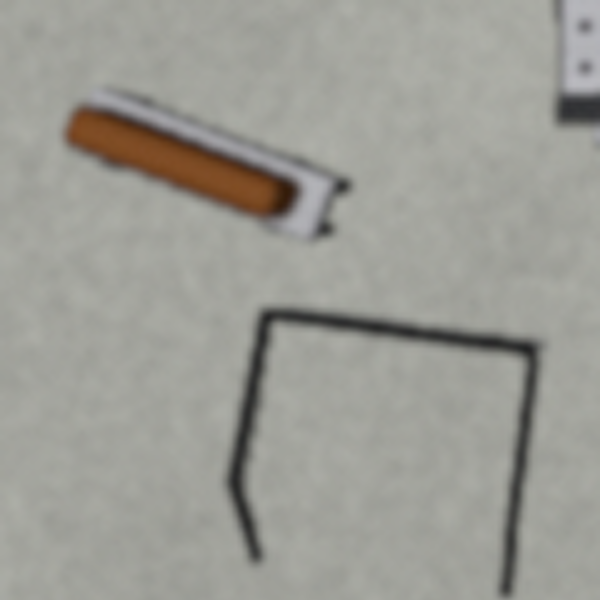

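View pics/sc2.png

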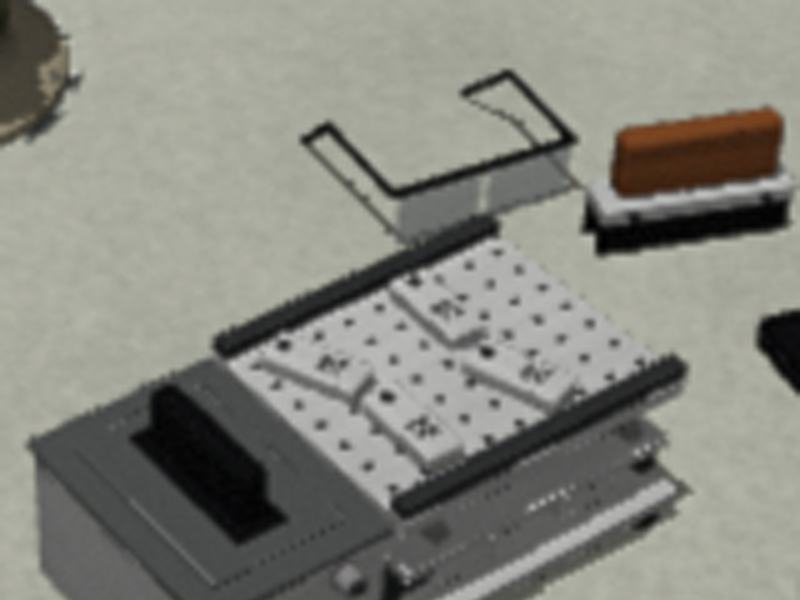

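```bash
python3 - <<'E'
from rig import env
from h import *
np.set_printoptions(precision=4,suppress=True)
cm=env.camera_model("top")
im=cv2.imread("pics/top0.png")
f=lambda u,v,z:onplane(cm,190+u/5-.4,190+v/5-.4,z)
c=[f(487,62,.1),f(732,60,.1),f(740,398,.1),f(487,405,.1)]
print("flange",np.array(c),np.mean(c,0))
s=[f(58,67,.11),f(472,57,.11),f(487,400,.11),f(57,423,.11)]
print("strip outer corners",np.array(s),np.mean(s,0))
# blanks dark region : corners on z=.112
for n,b in dict(A=[(177,115),(220,98),(267,212),(222,228)],B=[(350,107),(408,107),(403,230),(353,230)],C=[(200,250),(250,250),(250,373),(197,373)],D=[(362,258),(400,240),(447,352),(405,368)]).items():
    q=np.array([f(u,v,.112) for u,v in b]); print(n,q.mean(0)[:2],q.min(0)[:2],q.max(0)[:2])
for n,p in dict(glassL=(237,480),glL2=(268,315),glR=(533,348),glR2=(505,590)).items(): print(n,onplane(cm,90+p[0]/5,250+p[1]/5,.045)[:2])
cs=env.camera_model("scene")
# handle top in scene: crop offset 285,145
for P in [(0.5476-.043,-.1252,.138),(0.5476+.043,-.1252,.138)]: print((np.array(proj(cs,P))-[285,145])*5)
for a in (-1,1): 
    P=np.array([.4397,.3255,.084])+a*.055*np.array([np.cos(np.radians(70.5)),np.sin(np.radians(70.5)),0]); print("sq",(np.array(proj(cs,P))-[285,145])*5)
E
```

```text
flange [[ 0.6335 -0.0646  0.1   ]
 [ 0.6346 -0.1827  0.1   ]
 [ 0.4718 -0.1867  0.1   ]
 [ 0.4681 -0.066   0.1   ]] [ 0.552 -0.125  0.1  ]
strip outer corners [[ 0.6292  0.1406  0.11  ]
 [ 0.6343 -0.0581  0.11  ]
 [ 0.4701 -0.0667  0.11  ]
 [ 0.4586  0.1373  0.11  ]] [0.5481 0.0383 0.11  ]
A [0.5826 0.0609] [0.5515 0.0388] [0.614  0.0826]
B [ 0.5803 -0.0141] [ 0.5507 -0.0279] [ 0.6098 -0.0001]
C [0.5118 0.0584] [0.4824 0.0457] [0.5411 0.0708]
D [ 0.5153 -0.0268] [ 0.4851 -0.0477] [ 0.546  -0.0068]
glassL [0.2837 0.3046]
glL2 [0.3643 0.2919]
glR [0.3487 0.1601]
glR2 [0.2311 0.1711]
[151.5579 375.7028]
[245.4379 468.4909]
sq [609.0997 135.6902]
sq [771.6331 110.5248]
```

```bash
cat >> h.py <<'E'
def go(env,target,jaw=None):
    "tool shift to reach world TCP target with jaw angle (deg)"
    s=env.observe(); R=s['tool_rot']; d=R.T@(np.array(target)-s['position'])
    a=np.degrees(np.arctan2(R[1,2],R[0,2])); y=0 if jaw is None else -np.radians(jaw-a)
    print('t',round(s['time_s'],2),'pos',s['position'].round(4),'jaw',round(a,2),'ft',s['ft_force'].round(1),'w',round(s['grip_width'],4),'q',s['q'].round(0))
    print('d',d.round(4),'yaw',round(y,4))
E
python3 -c "
from rig import env
from h import *
go(env,[.50,-.125,.30],91)"; python3 -m jog '[[1,-0.055,-0.515,-0.545,-0.272],[1,-0.055,-0.515,-0.545,-0.272],[1,-0.055,-0.515,-0.545,-0.272],[1,-0.055,-0.515,-0.545,-0.272],[1,-0.055,-0.515,-0.545,-0.272],[1,-0.055,-0.515,-0.545,-0.272],[1,-0.055,-0.515,-0.545,-0.272],[1,-0.055,-0.515,-0.545,-0.272],[1,-0.055,-0.515,-0.545,-0.272],[1,-0.055,-0.515,-0.545,-0.272],[1,-0.055,-0.515,-0.545,-0.272],[1,-0.055,-0.515,-0.545,-0.272],[1,-0.055,-0.515,-0.545,-0.272],[1,-0.055,-0.515,-0.545,-0.272],[1,-0.055,-0.515,-0.545,-0.272],[1,-0.055,-0.515,-0.545,-0.272],[1,-0.055,-0.515,-0.545,-0.272],[1,-0.055,-0.515,-0.545,-0.272],[1,-0.055,-0.515,-0.545,-0.272]]'
```

```text
t 0.15 pos [0.1385 0.5321 0.2449] jaw 75.4 ft [-0.4  0.5 -0.6] w 0.0853 q [ 63.  22.  74.  -0.  84. -12.]
d [-0.0547 -0.5154 -0.5448] yaw -0.2723
time_s: 2.05
position: [0.4992, -0.1237, 0.3006]
tool_rot: [[0.0, -1.0, -0.019], [0.0, -0.019, 1.0], [-1.0, -0.0, 0.0]]
ft_force: [-0.5, 0.1, -0.1]
grip_width: 0.0852
```

```bash
python3 - <<'E'
from rig import env
from h import *
import json
go(env,[.5476,-.125,.2],91)
cm=env.camera_model("wrist"); im=env.get_image("wrist")
np.save("w1.npy",cm,allow_pickle=True)
cv2.imwrite("pics/w1.png",im[:,:,::-1])
E
```

```text
t 2.05 pos [ 0.4992 -0.1237  0.3006] jaw 91.07 ft [-0.5  0.1 -0.1] w 0.0852 q [ -27.   16.   74.    0.   90. -118.]
d [ 0.1006 -0.0484 -0.0022] yaw 0.0012
```

View pics/w1.png

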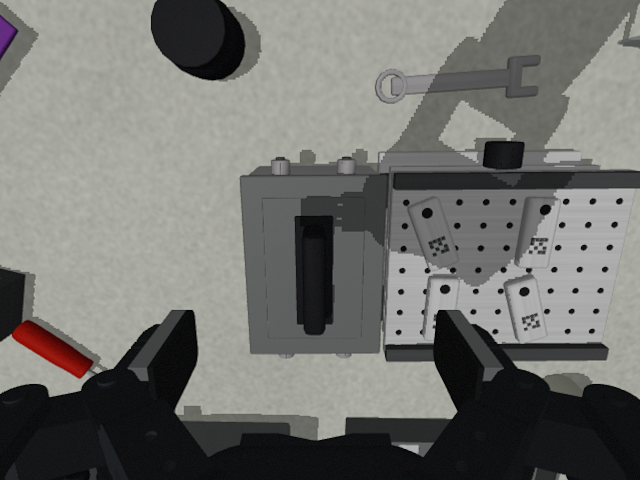

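The cap and stage show clearly: flange corners at about (241,177), (386,172), (381,352) and (251,354), with the handle near (315,275).

```bash
python3 - <<'E'
from h import *
im=cv2.imread("pics/w1.png"); 
c=cv2.resize(im[150:370,230:400],None,fx=3,fy=2.7*1,interpolation=cv2.INTER_CUBIC)
c=cv2.convertScaleAbs(c,alpha=2.2); cv2.imwrite("pics/w1c.png",c)
cm=np.load("w1.npy",allow_pickle=True).item()
q=np.array([onplane(cm,u,v,.1) for u,v in [(241,177),(386,172),(381,352),(251,354)]]);print(q.round(4),q.mean(0))
E
```

```text
[[ 0.4734 -0.1837  0.1   ]
 [ 0.4671 -0.0661  0.1   ]
 [ 0.6331 -0.0591  0.1   ]
 [ 0.6375 -0.1799  0.1   ]] [ 0.55276863 -0.12218504  0.1       ]
```

View pics/w1c.png

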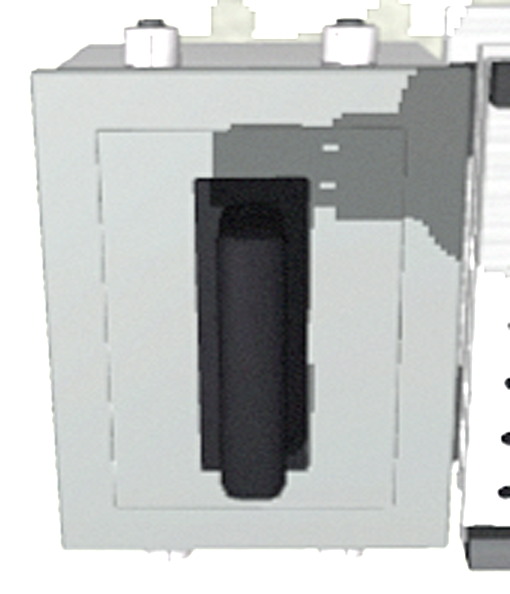

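```bash
python3 - <<'E'
from h import *
from rig import env
cm=np.load("w1.npy",allow_pickle=True).item()
f=lambda x,y,z:onplane(cm,230+x/3-.3,150+y/2.7-.3,z)
q=np.array([f(217,236,.138),f(287,236,.138),f(284,492,.138),f(222,492,.138)]);print(q.round(4),q.mean(0))
q=np.array([f(194,178,.1),f(307,178,.1),f(308,470,.1),f(201,470,.1)]);print(q.round(4),q.mean(0))
q=np.array([f(95,130,.1),f(407,130,.1),f(396,508,.1),f(113,508,.1)]);print(q.round(4),q.mean(0))
go(env,[.553,-.123,.116],92)
E
```

```text
[[ 0.5122 -0.1325  0.138 ]
 [ 0.5119 -0.115   0.138 ]
 [ 0.5917 -0.1137  0.138 ]
 [ 0.592  -0.1304  0.138 ]] [ 0.55194171 -0.1229004   0.138     ]
[[ 0.5048 -0.1402  0.1   ]
 [ 0.5041 -0.1087  0.1   ]
 [ 0.6048 -0.1052  0.1   ]
 [ 0.6054 -0.1376  0.1   ]] [ 0.55477245 -0.12290189  0.1       ]
[[ 0.4902 -0.1675  0.1   ]
 [ 0.4886 -0.0816  0.1   ]
 [ 0.6187 -0.0778  0.1   ]
 [ 0.6203 -0.1644  0.1   ]] [ 0.55444199 -0.12282633  0.1       ]
t 2.1 pos [ 0.4992 -0.1238  0.3006] jaw 91.07 ft [-0.1  0.   0.5] w 0.0858 q [ -27.   16.   74.    0.   90. -118.]
d [ 0.1846 -0.0537 -0.0002] yaw -0.0162
```

```bash
python3 -m jog '[[1,0.03,-0.0537,0,-0.0162],[1,0.07,-0.0537,0,-0.0162],[1,0.11,-0.0537,0,-0.0162],[1,0.14,-0.0537,0,-0.0162],[1,0.165,-0.0537,0,-0.0162],[1,0.178,-0.0537,0,-0.0162],[1,0.178,-0.0537,0,-0.0162],[1,0.178,-0.0537,0,-0.0162],[-0.3,0.178,-0.0537,0,-0.0162],[-0.8,0.178,-0.0537,0,-0.0162],[-1,0.178,-0.0537,0,-0.0162],[-1,0.178,-0.0537,0,-0.0162],[-1,0.178,-0.0537,0,-0.0162],[-1,0.178,-0.0537,0,-0.0162],[-1,0.178,-0.0537,0,-0.0162]]' 70
python3 -c "
from rig import env
from h import *
go(env,[.553,-.123,.122],92)"
```

```text
time_s: 3.6
position: [0.5534, -0.1241, 0.1227]
tool_rot: [[0.001, -0.999, -0.033], [-0.0, -0.033, 0.999], [-1.0, -0.001, -0.0]]
ft_force: [-1.8, 1.0, 6.0]
grip_width: 0.017
t 3.6 pos [ 0.5534 -0.1241  0.1227] jaw 91.91 ft [-1.8  1.   6. ] w 0.017 q [ -25.   30.   82.    0.   68. -117.]
d [0.0007 0.0004 0.0011] yaw -0.0016
```

```bash
python3 -m jog '[[-1,-0.005,0,0,0],[-1,-0.010,0,0,0],[-1,-0.02,0,0,0],[-1,-0.035,0,0,0],[-1,-0.055,0,0,0],[-1,-0.065,0,0,0],[-1,-0.065,0.01,-0.04,0],[-1,-0.065,0.02,-0.08,0],[-1,-0.065,0.03,-0.12,0],[-1,-0.065,0.03,-0.16,0],[-1,-0.065,0.03,-0.19,0],[-1,-0.065,0.03,-0.205,0],[-1,-0.05,0.03,-0.205,0],[-1,-0.02,0.03,-0.205,0],[-1,0.01,0.03,-0.205,0],[-1,0.035,0.03,-0.205,0],[-1,0.055,0.03,-0.205,0],[-1,0.065,0.03,-0.205,0],[-1,0.071,0.03,-0.205,0],[-1,0.071,0.03,-0.205,0]]'
python3 -c "
from rig import env
from h import *
go(env,[.553,-.123,.122],92)
im=env.get_image('wrist');cv2.imwrite('pics/w2.png',im[:,:,::-1])"
```

```text
time_s: 5.6
position: [0.5303, -0.3298, 0.0514]
tool_rot: [[-0.0, -0.999, -0.034], [0.0, -0.034, 0.999], [-1.0, 0.0, 0.0]]
ft_force: [0.5, -0.3, -1.9]
grip_width: 0.0169
t 5.6 pos [ 0.5303 -0.3298  0.0514] jaw 91.93 ft [ 0.5 -0.3 -1.9] w 0.0169 q [ -43.   40.   76.    0.   64. -135.]
d [-0.0706 -0.0296  0.2059] yaw -0.0012
```

View pics/w2.png

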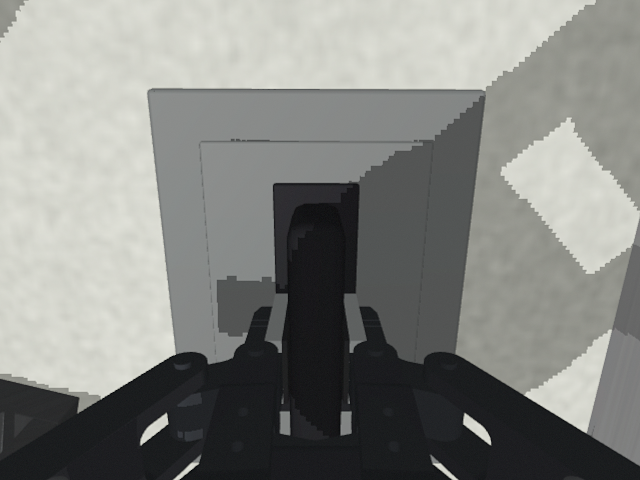

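```bash
python3 -m jog '[[-1,0.003,0,0,0],[-1,0.005,0,0,0],[-1,0.005,0,0,0]]'
python3 -m jog '[[0,0,0,0,0],[1,0,0,0,0],[1,0,0,0,0],[1,0,0,0,0],[1,0,0,0,0],[1,0,0,0,0]]'
python3 -c "
from rig import env
from h import *
go(env,[.4397,.3255,.25],160.5)
im=env.get_image('wrist');cv2.imwrite('pics/w3.png',im[:,:,::-1])"
```

```text
time_s: 5.95
position: [0.5304, -0.3301, 0.0468]
tool_rot: [[0.001, -0.999, -0.033], [-0.001, -0.033, 0.999], [-1.0, -0.001, -0.001]]
ft_force: [0.9, -0.9, -0.3]
grip_width: 0.0171
time_s: 6.55
position: [0.5302, -0.33, 0.0464]
tool_rot: [[0.0, -0.999, -0.033], [-0.0, -0.033, 0.999], [-1.0, -0.0, -0.0]]
ft_force: [-0.2, 0.2, 0.6]
grip_width: 0.0854
t 6.55 pos [ 0.5302 -0.33    0.0464] jaw 91.91 ft [-0.2  0.2  0.6] w 0.0854 q [ -43.   40.   77.   -0.   63. -135.]
d [-0.2037  0.0685  0.6581] yaw -1.197
```

View pics/w3.png

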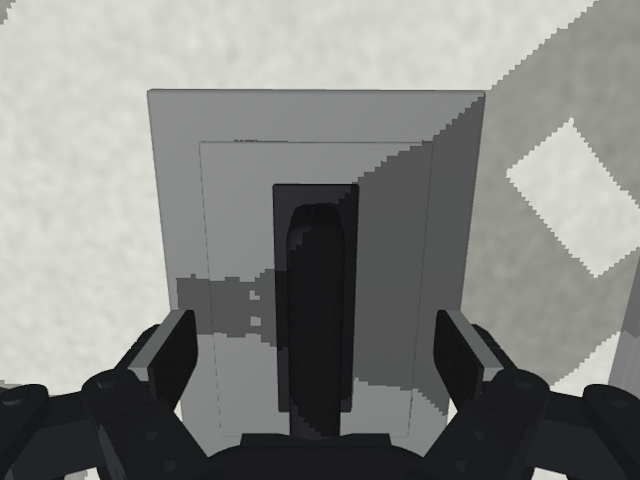

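```bash
python3 -c "
from rig import env
from h import *
go(env,[.42,.269,.28],160.5)"
python3 -m jog '[[1,-0.05,0,0,0],[1,-0.10,0,0,0],[1,-0.15,0,0.02,-0.05],[1,-0.2,0,0.06,-0.15],[1,-0.23,0.03,0.1,-0.3],[1,-0.234,0.09,0.6,-1.197],[1,-0.234,0.09,0.6,-1.197],[1,-0.234,0.09,0.6,-1.197],[1,-0.234,0.09,0.6,-1.197],[1,-0.234,0.09,0.6,-1.197],[1,-0.234,0.09,0.6,-1.197],[1,-0.234,0.09,0.6,-1.197],[1,-0.234,0.09,0.6,-1.197],[1,-0.234,0.09,0.6,-1.197],[1,-0.234,0.09,0.6,-1.197],[1,-0.234,0.09,0.6,-1.197],[1,-0.234,0.09,0.6,-1.197],[1,-0.234,0.09,0.6,-1.197]]'
python3 -c "
from rig import env
from h import *
go(env,[.42,.269,.28],160.5)
np.save('w4.npy',env.camera_model('wrist'),allow_pickle=True)
im=env.get_image('wrist');cv2.imwrite('pics/w4.png',im[:,:,::-1])"
```

```text
t 6.6 pos [ 0.5302 -0.33    0.0463] jaw 91.91 ft [ 0.3 -0.2  0.1] w 0.0857 q [ -43.   40.   77.   -0.   63. -135.]
d [-0.2337  0.0901  0.6023] yaw -1.1971
time_s: 8.4
position: [0.4204, 0.2659, 0.2802]
tool_rot: [[-0.0, -0.335, -0.942], [-0.0, -0.942, 0.335], [-1.0, 0.0, 0.0]]
ft_force: [-0.4, -0.3, -0.2]
grip_width: 0.0849
t 8.4 pos [0.4204 0.2659 0.2802] jaw 160.45 ft [-0.4 -0.3 -0.2] w 0.0849 q [  19.   15.   79.   -0.   86. -142.]
d [ 0.0002 -0.0028  0.0014] yaw -0.0008
```

View pics/w4.png

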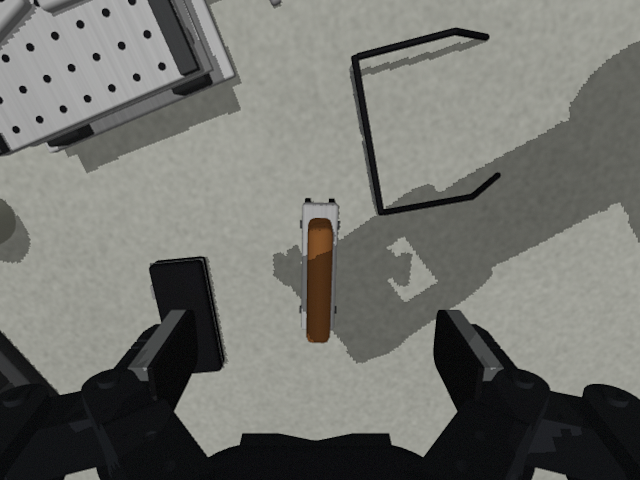

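```bash
python3 - <<'E'
from rig import env
from h import *
im=cv2.imread("pics/w4.png");cm=np.load("w4.npy",allow_pickle=True).item()
hsv=cv2.cvtColor(im,cv2.COLOR_BGR2HSV)
m=(hsv[:,:,1]>110)&(hsv[:,:,0]<20)&(hsv[:,:,2]>40); m[:200]=0;m[345:]=0
print(rect(m,cm,.084))
print('holder end',onplane(cm,302,203,.038),onplane(cm,338,203,.038))
print('glass corner',onplane(cm,380,212,.05),'case',onplane(cm,205,260,.024),onplane(cm,222,368,.024))
go(env,[.4397,.3255,.063],160.5)
E
```

```text
((0.4393, 0.3269), (0.1151, 0.0208), 69.4)
holder end [0.4334818  0.26460069 0.038     ] [0.40181348 0.27581742 0.038     ]
glass corner [0.3683059  0.29390649 0.05      ] case [0.54726183 0.28941085 0.024     ] [0.58102676 0.41108624 0.024     ]
t 8.45 pos [0.4206 0.2656 0.2803] jaw 160.41 ft [-0.3 -0.4 -0.7] w 0.0859 q [  19.   15.   79.   -0.   86. -142.]
d [ 0.2173 -0.0629  0.0021] yaw -0.0016
```

```bash
python3 -m jog '[[0.4,0.03,-0.04,0.0026,0.007],[0.4,0.08,-0.0663,0.0026,0.007],[0.4,0.12,-0.0663,0.0026,0.007],[0.4,0.16,-0.0663,0.0026,0.007],[0.4,0.19,-0.0663,0.0026,0.007],[0.4,0.21,-0.0663,0.0026,0.007],[0.4,0.217,-0.0663,0.0026,0.007],[0.4,0.217,-0.0663,0.0026,0.007],[-0.3,0.217,-0.0663,0.0026,0.007],[-0.8,0.217,-0.0663,0.0026,0.007],[-1,0.217,-0.0663,0.0026,0.007],[-1,0.217,-0.0663,0.0026,0.007],[-1,0.217,-0.0663,0.0026,0.007],[-1,0.217,-0.0663,0.0026,0.007]]' 100
python3 -c "
from rig import env
from h import *
go(env,[.4403,.329,.063],160)
np.save('w5.npy',env.camera_model('wrist'),allow_pickle=True)
im=env.get_image('wrist');cv2.imwrite('pics/w5.png',im[:,:,::-1])"
```

```text
time_s: 9.85
position: [0.4404, 0.3302, 0.0646]
tool_rot: [[0.002, -0.34, -0.94], [0.001, -0.94, 0.34], [-1.0, -0.001, -0.002]]
ft_force: [-0.6, -1.5, 6.7]
grip_width: 0.021
t 9.85 pos [0.4404 0.3302 0.0646] jaw 160.1 ft [-0.6 -1.5  6.7] w 0.021 q [  25.   33.   89.   -0.   58. -136.]
d [ 0.0016  0.0012 -0.0003] yaw 0.0018
```

View pics/w5.png

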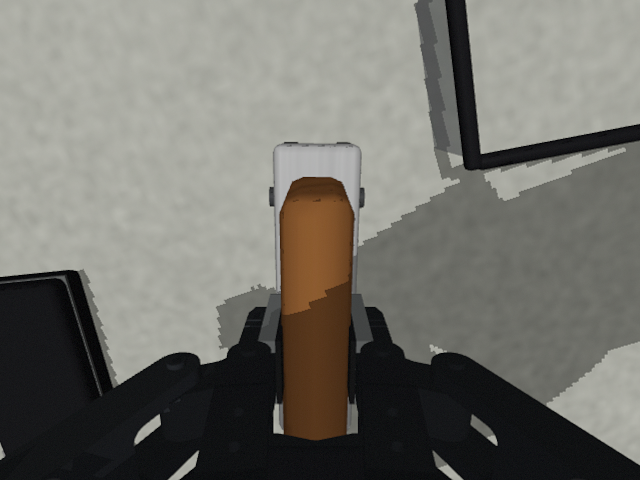

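```bash
python3 - <<'E'
from rig import env
from h import *
np.set_printoptions(precision=4,suppress=True)
cm=np.load("w5.npy",allow_pickle=True).item(); s=env.observe()
e=(onplane(cm,274,146,.038)+onplane(cm,361,146,.038))/2
print('holder end in tool',s['tool_rot'].T@(e-s['position']))
c1=np.load("w1.npy",allow_pickle=True).item()
p0=np.array([.5475,.0409,0]);a=np.radians(2.1)
X=np.array([np.cos(a),np.sin(a),0]);Y=np.array([-np.sin(a),np.cos(a),0])
im=cv2.imread("pics/w1.png")
for sx in(-.085,-.072,.072,.085):
  for sy in(-.1,0,.05):
    u=proj(c1,p0+X*sx+Y*sy+[0,0,.11]); cv2.circle(im,(round(u[0]),round(u[1])),1,(0,0,255),-1)
for sx in(-.083,.083):
  for sy in(-.0605,.0605):
    u=proj(c1,np.array([.5535,-.1235,.1])+X*sx+Y*sy); cv2.circle(im,(round(u[0]),round(u[1])),1,(0,0,255),-1)
cv2.imwrite("pics/w1d.png",cv2.resize(im[150:380,220:640],None,fx=1.9,fy=1.9))
E
```

```text
holder end in tool [0.0265 0.0627 0.0002]
```

View pics/w1d.png

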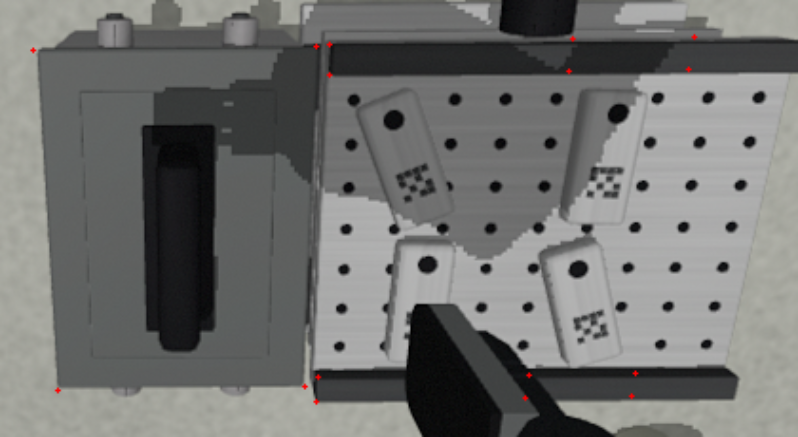

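```bash
python3 - <<'E'
from rig import env
from h import *
cm=env.camera_model("top")
print(onplane(cm,196,160,0),onplane(cm,184,152,.16))
go(env,[.5442,.116,.24],91.4)
E
```

```text
[0.75964726 0.18141734 0.        ] [0.74130454 0.17223369 0.16      ]
t 9.9 pos [0.4404 0.3302 0.0646] jaw 160.1 ft [-0.4 -1.9  6.6] w 0.0209 q [  25.   33.   89.   -0.   58. -136.]
d [-0.1753  0.1659 -0.1708] yaw 1.199
```

Bottle is clear (0.13 m away). Lift, then carry.

```bash
python3 -m jog '[[-1,-0.03,0,0,0],[-1,-0.07,0,0,0],[-1,-0.11,0,0,0],[-1,-0.15,0,0,0],[-1,-0.175,0.02,-0.02,0.1],[-1,-0.175,0.05,-0.05,0.25],[-1,-0.175,0.08,-0.08,0.4],[-1,-0.175,0.11,-0.11,0.55],[-1,-0.175,0.14,-0.14,0.7],[-1,-0.175,0.1659,-0.1708,0.85],[-1,-0.175,0.1659,-0.1708,1.0],[-1,-0.175,0.1659,-0.1708,1.1],[-1,-0.175,0.1659,-0.1708,1.199],[-1,-0.175,0.1659,-0.1708,1.199],[-1,-0.175,0.1659,-0.1708,1.199],[-1,-0.175,0.1659,-0.1708,1.199]]'
python3 -c "
from rig import env
from h import *
go(env,[.5442,.116,.166],91.4)
np.save('w6.npy',env.camera_model('wrist'),allow_pickle=True)
im=env.get_image('wrist');cv2.imwrite('pics/w6.png',im[:,:,::-1])
im=env.get_image('scene');cv2.imwrite('pics/s6.png',cv2.resize(im[90:300,270:480,::-1],None,fx=2.8,fy=2.8))"
```

```text
time_s: 11.5
position: [0.5439, 0.1161, 0.2383]
tool_rot: [[-0.0, -1.0, -0.027], [0.0, -0.027, 1.0], [-1.0, 0.0, 0.0]]
ft_force: [-0.2, -0.3, -1.8]
grip_width: 0.0205
t 11.5 pos [0.5439 0.1161 0.2383] jaw 91.52 ft [-0.2 -0.3 -1.8] w 0.0205 q [ -0.  23.  74.   0.  83. -92.]
d [ 0.0723 -0.0003 -0.0001] yaw 0.0021
```

View pics/w6.png

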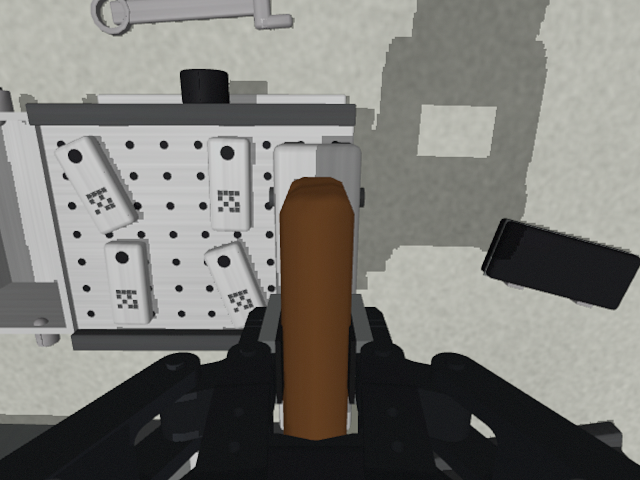

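View pics/s6.png

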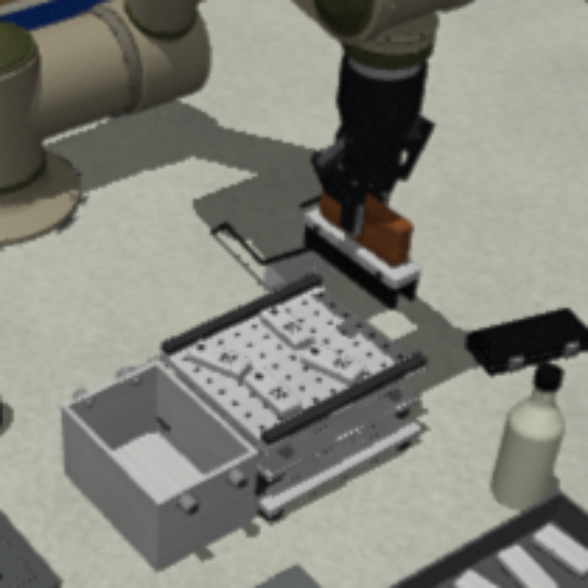

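```bash
python3 - <<'E'
from rig import env
from h import *
np.set_printoptions(precision=4,suppress=True)
cm=np.load("w6.npy",allow_pickle=True).item()
print('strip -x inner top', [onplane(cm,u,125,.11) for u in(100,300)])
print('strip -x outer top', [onplane(cm,u,v,.11) for u,v in((30,104),(355,106))])
print('strip +x inner bottom', [onplane(cm,u,330,.10) for u in(90,230)])
print('holder end',[onplane(cm,u,145,.2125) for u in (275,361)])
print('blank corner',onplane(cm,266,310,.112),onplane(cm,252,230,.112))
print('bin near wall inner top',[onplane(cm,u,v,.094) for u,v in((25,130),(62,325))])
E
```

```text
strip -x inner top [array([ 0.4788, -0.0167,  0.11  ]), array([0.4754, 0.1056, 0.11  ])]
strip -x outer top [array([ 0.4677, -0.0574,  0.11  ]), array([0.4635, 0.1386, 0.11  ])]
strip +x inner bottom [array([ 0.6256, -0.0475,  0.1   ]), array([0.6229, 0.0559, 0.1   ])]
holder end [array([0.4812, 0.0999, 0.2125]), array([0.4804, 0.132 , 0.2125])]
blank corner [0.5998 0.0841 0.112 ] [0.5423 0.0754 0.112 ]
bin near wall inner top [array([ 0.4837, -0.0741,  0.094 ]), array([ 0.6254, -0.0717,  0.094 ])]
```

```bash
python3 -m jog '[[-1,0.02,-0.0015,0,0],[-1,0.04,-0.0015,0,0],[-1,0.055,-0.0015,0,0],[-1,0.065,-0.0015,0,0],[-1,0.07,-0.0015,0,0],[-1,0.0725,-0.0015,0,0],[-1,0.0725,-0.0015,0,0],[-1,0.0725,-0.0015,0,0]]'
python3 -c "
from rig import env
from h import *
go(env,[.5502,-.084,.1655],91.5)"
```

```text
time_s: 12.4
position: [0.5458, 0.116, 0.1664]
tool_rot: [[0.001, -1.0, -0.024], [-0.0, -0.024, 1.0], [-1.0, -0.001, -0.0]]
ft_force: [1.1, -0.3, -1.9]
grip_width: 0.021
t 12.4 pos [0.5458 0.116  0.1664] jaw 91.4 ft [ 1.1 -0.3 -1.9] w 0.021 q [ -0.  27.  80.   0.  73. -92.]
d [ 0.0009  0.0005 -0.2   ] yaw -0.0017
```

```bash
python3 -m jog '[[-1,0.0005,0,-0.008,0],[-1,0.0005,0,-0.016,0],[-1,0.0005,0,-0.024,0],[-1,0.0005,0,-0.032,0],[-1,0.0005,0,-0.04,0],[-1,0.0005,0,-0.048,0],[-1,0.0005,0,-0.056,0],[-1,0.0005,0,-0.064,0],[-1,0.0005,0,-0.072,0],[-1,0.0005,0,-0.08,0],[-1,0.0005,0,-0.088,0],[-1,0.0005,0,-0.096,0],[-1,0.0005,0,-0.102,0],[-1,0.0005,0,-0.108,0],[-1,0.0005,0,-0.114,0],[-1,0.0005,0,-0.12,0]]'
python3 -c "
from rig import env
from h import *
go(env,[.5502,-.084,.1655],91.5)
im=env.get_image('wrist');cv2.imwrite('pics/w7.png',im[:,:,::-1])
im=env.get_image('scene');cv2.imwrite('pics/s7.png',cv2.resize(im[90:300,270:480,::-1],None,fx=2.8,fy=2.8))"
```

```text
time_s: 14.0
position: [0.5484, -0.0044, 0.1653]
tool_rot: [[-0.0, -1.0, -0.024], [0.0, -0.024, 1.0], [-1.0, 0.0, 0.0]]
ft_force: [0.1, 1.0, -2.7]
grip_width: 0.0209
t 14.0 pos [ 0.5484 -0.0044  0.1653] jaw 91.4 ft [ 0.1  1.  -2.7] w 0.0209 q [ -13.   26.   82.    0.   72. -104.]
d [-0.0002  0.0002 -0.0796] yaw -0.0017
```

View pics/w7.png

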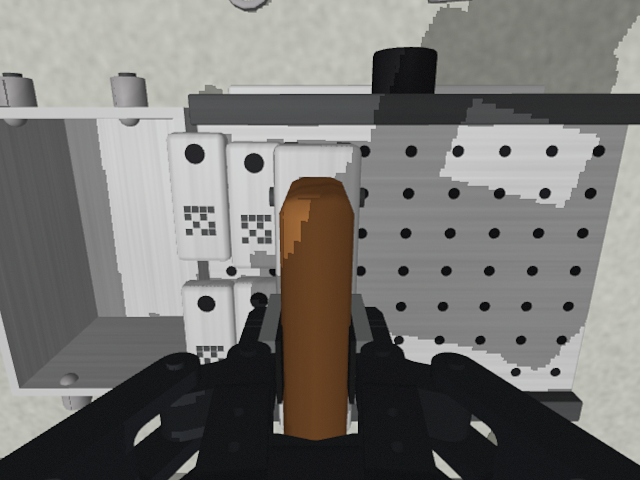

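View pics/s7.png

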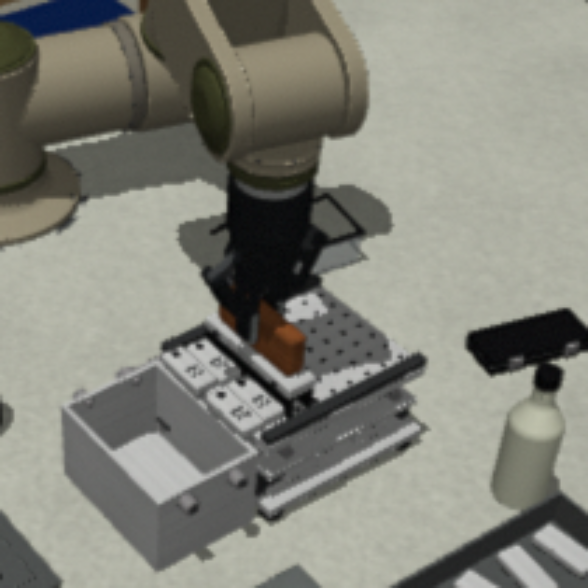

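All four blanks are lined up in two pairs ahead of the blade, the front pair just over the plate's end. I carry on.

```bash
python3 -m jog '[[-1,0,0,-0.006,0],[-1,0,0,-0.012,0],[-1,0,0,-0.018,0],[-1,0,0,-0.024,0],[-1,0,0,-0.03,0],[-1,0,0,-0.036,0],[-1,0,0,-0.042,0],[-1,0,0,-0.048,0],[-1,0,0,-0.054,0],[-1,0,0,-0.06,0],[-1,0,0,-0.066,0],[-1,0,0,-0.072,0],[-1,0,0,-0.078,0],[-1,0,0,-0.084,0],[-1,0,0,-0.086,0],[-1,0,0,-0.086,0]]'
python3 -c "
from rig import env
from h import *
go(env,[.5502,-.084,.1655],91.5)
im=env.get_image('wrist');cv2.imwrite('pics/w8.png',im[:,:,::-1])
im=env.get_image('scene');cv2.imwrite('pics/s8.png',cv2.resize(im[90:300,270:480,::-1],None,fx=2.8,fy=2.8))"
```

```text
time_s: 15.7
position: [0.5505, -0.0903, 0.1653]
tool_rot: [[0.0, -1.0, -0.024], [0.0, -0.024, 1.0], [-1.0, -0.0, 0.0]]
ft_force: [-0.7, 0.2, -1.3]
grip_width: 0.0205
t 15.7 pos [ 0.5505 -0.0903  0.1653] jaw 91.37 ft [-0.7  0.2 -1.3] w 0.0205 q [ -21.   27.   81.    0.   73. -113.]
d [-0.0002  0.0002  0.0063] yaw -0.0023
```

View pics/w8.png

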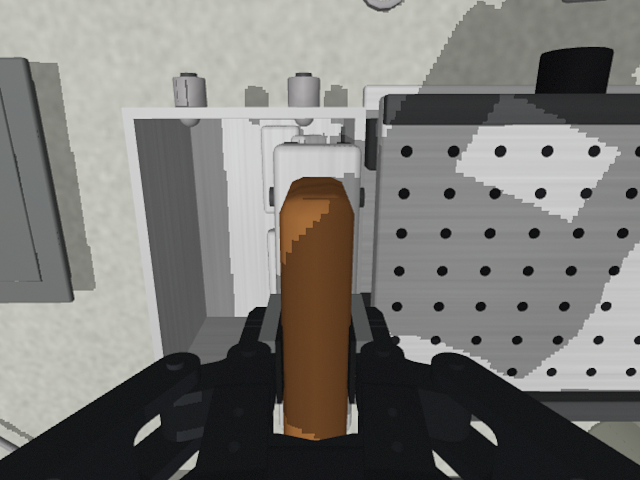

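View pics/s8.png

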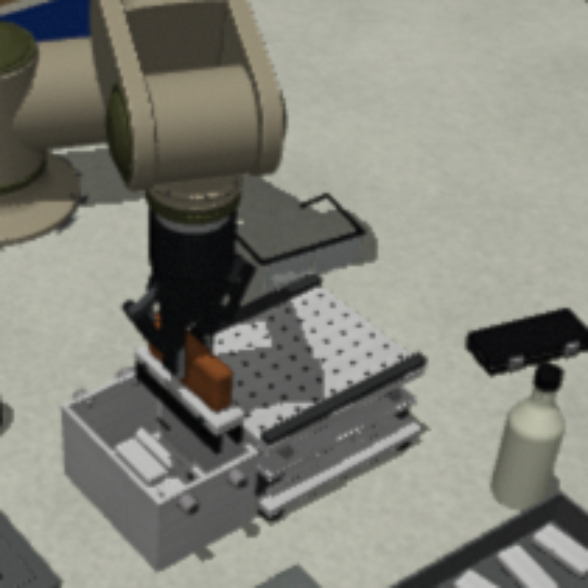

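```bash
python3 -m jog '[[-1,-0.02,0,0,0],[-1,-0.05,0,0,0],[-1,-0.08,0,0.02,0],[-1,-0.11,0,0.05,0],[-1,-0.12,0,0.08,0],[-1,-0.12,0,0.11,0],[-1,-0.12,0,0.11,0],[-1,-0.12,0,0.11,0]]'
python3 -c "
from rig import env
from h import *
go(env,[.4404,.3302,.22],160.1)
im=env.get_image('wrist');cv2.imwrite('pics/w9.png',im[:,:,::-1])
"
```

```text
time_s: 16.6
position: [0.5477, 0.0205, 0.2853]
tool_rot: [[-0.0, -1.0, -0.026], [-0.0, -0.026, 1.0], [-1.0, 0.0, -0.0]]
ft_force: [-1.1, -0.8, -3.6]
grip_width: 0.0207
t 16.6 pos [0.5477 0.0205 0.2853] jaw 91.48 ft [-1.1 -0.8 -3.6] w 0.0207 q [ -10.   20.   70.   -0.   90. -102.]
d [0.0652 0.0992 0.3124] yaw -1.1976
```

View pics/w9.png

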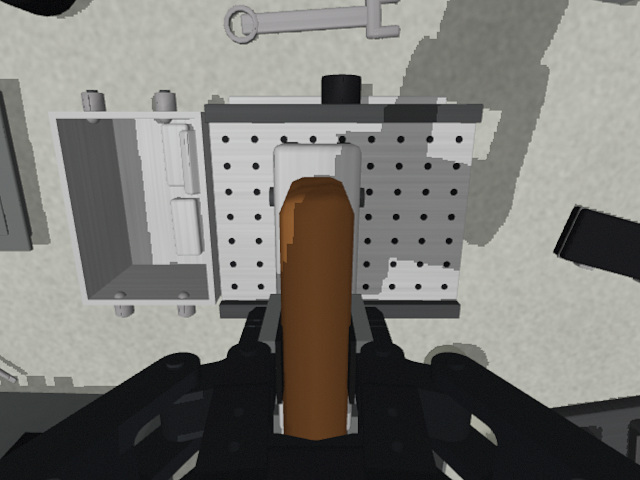

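```bash
python3 -m jog '[[-1,0,0.01,0.03,-0.1],[-1,0,0.03,0.07,-0.2],[-1,0,0.04,0.11,-0.35],[-1,0,0.05,0.15,-0.5],[-1,0,0.06,0.19,-0.65],[-1,0,0.07,0.23,-0.8],[-1,0.02,0.08,0.27,-0.95],[-1,0.04,0.099,0.3,-1.1],[-1,0.065,0.099,0.3124,-1.1976],[-1,0.1,0.099,0.3124,-1.1976],[-1,0.14,0.099,0.3124,-1.1976],[-1,0.17,0.099,0.3124,-1.1976],[-1,0.195,0.099,0.3124,-1.1976],[-1,0.205,0.099,0.3124,-1.1976],[-1,0.21,0.099,0.3124,-1.1976],[-1,0.215,0.099,0.3124,-1.1976],[-1,0.215,0.099,0.3124,-1.1976],[-1,0.215,0.099,0.3124,-1.1976]]'
python3 -c "
from rig import env
from h import *
go(env,[.4404,.3302,.0646],160.1)
im=env.get_image('scene');cv2.imwrite('pics/s9.png',cv2.resize(im[90:300,270:480,::-1],None,fx=2.8,fy=2.8))
"
```

```text
time_s: 18.45
position: [0.4417, 0.33, 0.0712]
tool_rot: [[0.001, -0.342, -0.94], [0.001, -0.94, 0.342], [-1.0, -0.001, -0.001]]
ft_force: [0.4, 1.0, -1.9]
grip_width: 0.0208
t 18.45 pos [0.4417 0.33   0.0712] jaw 160.01 ft [ 0.4  1.  -1.9] w 0.0208 q [  24.   33.   88.   -0.   59. -136.]
d [0.0066 0.0003 0.0013] yaw -0.0015
```

View pics/s9.png

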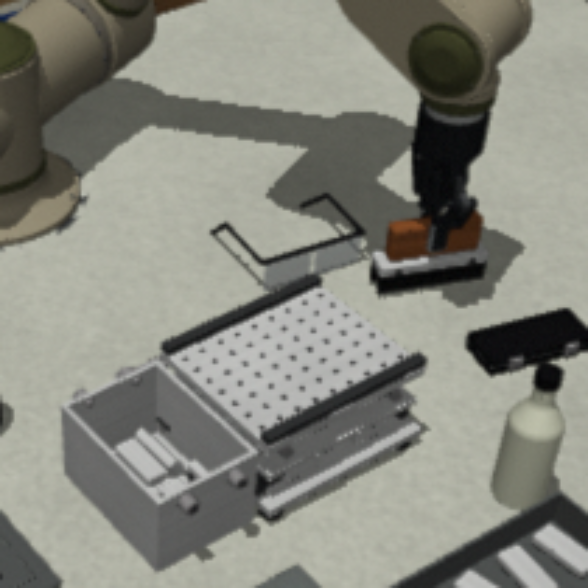

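```bash
python3 -m jog '[[-1,0.003,0,0,0],[-1,0.006,0,0,0],[-1,0.007,0,0,0],[-1,0.007,0,0,0]]'
python3 -m jog '[[-0.5,0,0,0,0],[0,0,0,0,0],[0.4,0,0,0,0],[0.4,0,0,0,0],[0.4,0,0,0,0],[0.4,0,0,0,0]]'
python3 -c "
from rig import env
from h import *
go(env,[.5302,-.330,.25],91.91)
"
python3 -m jog '[[0.4,-0.04,0,0,0],[0.4,-0.08,0,0,0],[0.4,-0.12,0,0,0],[0.6,-0.16,0,0,0]]'
python3 -c "
from rig import env
from h import *
go(env,[.5302,-.330,.25],91.91)
im=env.get_image('scene');cv2.imwrite('pics/s10.png',cv2.resize(im[90:300,270:480,::-1],None,fx=2.8,fy=2.8))
"
```

```text
time_s: 18.9
position: [0.4413, 0.33, 0.0646]
tool_rot: [[0.001, -0.342, -0.94], [0.0, -0.94, 0.342], [-1.0, -0.001, -0.001]]
ft_force: [-3.7, -2.4, 11.2]
grip_width: 0.0207
time_s: 19.5
position: [0.4413, 0.3299, 0.0632]
tool_rot: [[-0.0, -0.342, -0.94], [-0.0, -0.94, 0.342], [-1.0, 0.0, 0.0]]
ft_force: [0.1, -0.3, -0.5]
grip_width: 0.0598
t 19.5 pos [0.4413 0.3299 0.0632] jaw 160.02 ft [ 0.1 -0.3 -0.5] w 0.0598 q [  24.   33.   89.   -0.   58. -136.]
d [-0.1867  0.5898 -0.3091] yaw 1.1887
time_s: 19.9
position: [0.441, 0.3298, 0.225]
tool_rot: [[-0.0, -0.342, -0.94], [-0.0, -0.94, 0.342], [-1.0, 0.0, 0.0]]
ft_force: [1.3, -0.7, -0.7]
grip_width: 0.0681
t 19.9 pos [0.441  0.3298 0.225 ] jaw 160.02 ft [ 1.3 -0.7 -0.7] w 0.0681 q [  24.   23.   76.   -0.   81. -136.]
d [-0.025   0.5896 -0.3093] yaw 1.1887
```

View pics/s10.png

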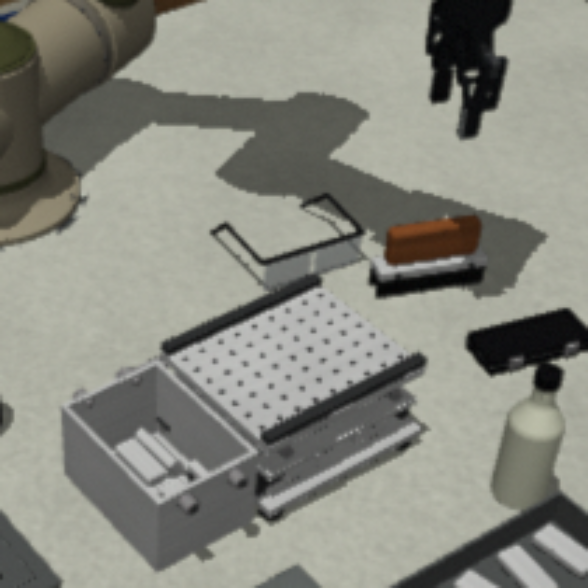

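Squeegee stands on its blades. Now I go back over the cap.

```bash
python3 -m jog '[[1,-0.025,0.05,-0.02,0.05],[1,-0.025,0.59,-0.309,1.189],[1,-0.025,0.59,-0.309,1.189],[1,-0.025,0.59,-0.309,1.189],[1,-0.025,0.59,-0.309,1.189],[1,-0.025,0.59,-0.309,1.189],[1,-0.025,0.59,-0.309,1.189],[1,-0.025,0.59,-0.309,1.189],[1,-0.025,0.59,-0.309,1.189],[1,-0.025,0.59,-0.309,1.189],[1,-0.025,0.59,-0.309,1.189],[1,-0.025,0.59,-0.309,1.189],[1,-0.025,0.59,-0.309,1.189],[1,-0.025,0.59,-0.309,1.189],[1,-0.025,0.59,-0.309,1.189],[1,-0.025,0.59,-0.309,1.189],[1,-0.025,0.59,-0.309,1.189]]'
python3 -c "
from rig import env
from h import *
go(env,[.5302,-.330,.0464],91.91)
np.save('w11.npy',env.camera_model('wrist'),allow_pickle=True)
im=env.get_image('wrist');cv2.imwrite('pics/w11.png',im[:,:,::-1])
"
```

```text
time_s: 21.65
position: [0.5301, -0.3289, 0.2485]
tool_rot: [[0.0, -0.999, -0.034], [0.0, -0.034, 0.999], [-1.0, -0.0, 0.0]]
ft_force: [0.5, -0.1, 0.5]
grip_width: 0.0853
t 21.65 pos [ 0.5301 -0.3289  0.2485] jaw 91.96 ft [ 0.5 -0.1  0.5] w 0.0853 q [ -43.   29.   61.    0.   89. -135.]
d [ 2.021e-01 -1.000e-04 -1.100e-03] yaw 0.0008
```

View pics/w11.png

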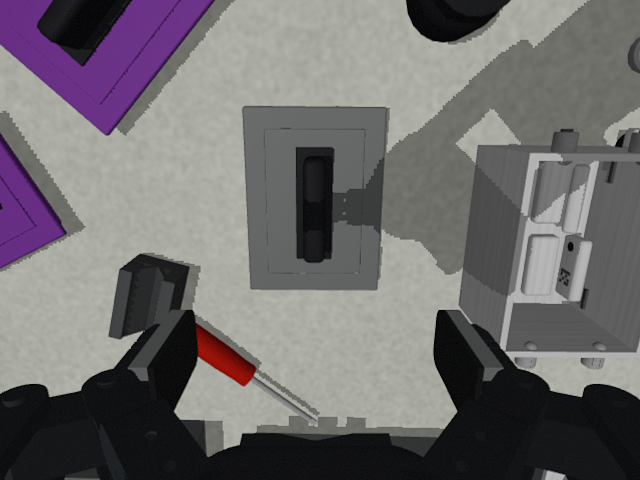

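```bash
python3 -m jog '[[1,0.04,0,-0.001,0],[1,0.08,0,-0.001,0],[1,0.12,0,-0.001,0],[1,0.16,0,-0.001,0],[1,0.185,0,-0.001,0],[1,0.2,0,-0.001,0],[1,0.202,0,-0.001,0],[1,0.202,0,-0.001,0],[-0.3,0.202,0,-0.001,0],[-0.8,0.202,0,-0.001,0],[-1,0.202,0,-0.001,0],[-1,0.202,0,-0.001,0],[-1,0.202,0,-0.001,0],[-1,0.202,0,-0.001,0],[-1,0.202,0,-0.001,0]]' 90
python3 -c "
from rig import env
from h import *
go(env,[.5534,-.1241,.1227],91.91)
im=env.get_image('wrist');cv2.imwrite('pics/w12.png',im[:,:,::-1])
"
```

```text
time_s: 23.2
position: [0.5302, -0.3313, 0.0469]
tool_rot: [[0.001, -0.999, -0.033], [-0.001, -0.033, 0.999], [-1.0, -0.001, -0.001]]
ft_force: [-1.0, 0.2, 6.1]
grip_width: 0.0167
t 23.2 pos [ 0.5302 -0.3313  0.0469] jaw 91.89 ft [-1.   0.2  6.1] w 0.0167 q [ -43.   40.   77.   -0.   63. -135.]
d [-0.0759 -0.0301  0.2063] yaw -0.0003
```

View pics/w12.png

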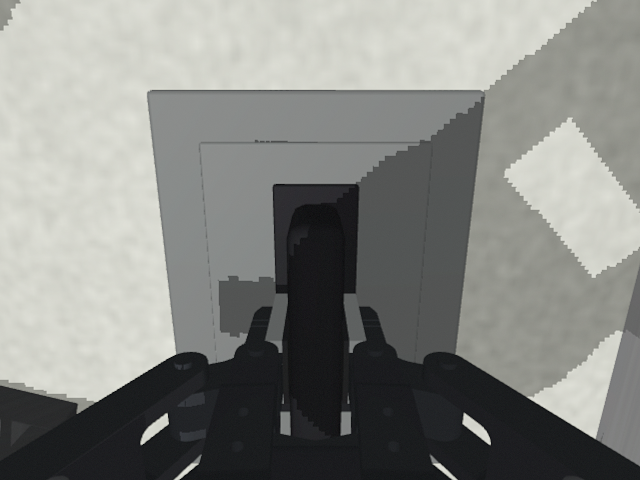

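```bash
python3 -m jog '[[-1,-0.03,0,0,0],[-1,-0.07,0,0,0],[-1,-0.11,0,0,0],[-1,-0.135,-0.005,0.02,0],[-1,-0.135,-0.01,0.06,0],[-1,-0.135,-0.02,0.1,0],[-1,-0.135,-0.025,0.14,0],[-1,-0.135,-0.03,0.17,0],[-1,-0.135,-0.03,0.195,0],[-1,-0.13,-0.0301,0.2063,0],[-1,-0.12,-0.0301,0.2063,0],[-1,-0.116,-0.0301,0.2063,0],[-1,-0.116,-0.0301,0.2063,0],[-1,-0.116,-0.0301,0.2063,0],[-1,-0.116,-0.0301,0.2063,0]]'
python3 -c "
from rig import env
from h import *
go(env,[.5534,-.1241,.1227],91.91)
im=env.get_image('wrist');cv2.imwrite('pics/w13.png',im[:,:,::-1])
im=env.get_image('scene');cv2.imwrite('pics/s13.png',cv2.resize(im[150:310,250:450,::-1],None,fx=3.5,fy=3.5))
"
```

```text
time_s: 24.75
position: [0.5534, -0.1248, 0.1624]
tool_rot: [[0.0, -0.999, -0.032], [-0.0, -0.032, 0.999], [-1.0, -0.0, -0.0]]
ft_force: [0.8, 0.4, -2.0]
grip_width: 0.0167
t 24.75 pos [ 0.5534 -0.1248  0.1624] jaw 91.84 ft [ 0.8  0.4 -2. ] w 0.0167 q [ -25.   28.   79.   -0.   73. -116.]
d [ 0.0397 -0.      0.0007] yaw -0.0013
```

View pics/w13.png

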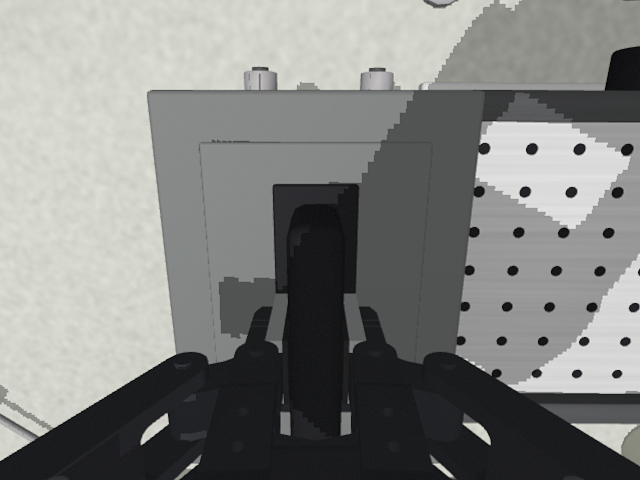

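View pics/s13.png

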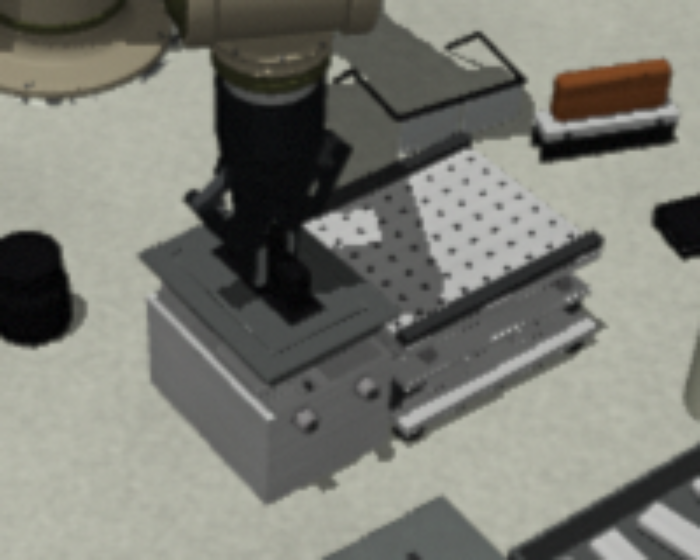

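```bash
python3 -m jog '[[-1,0.008,0,0.0005,0],[-1,0.015,0,0.0005,0],[-1,0.019,0,0.0005,0],[-1,0.022,0,0.0005,0],[-1,0.025,0,0.0005,0],[-1,0.025,0,0.0005,0]]'
python3 -c "
from rig import env
from h import *
go(env,[.5534,-.1241,.1227],91.91)
"
```

```text
time_s: 25.45
position: [0.5532, -0.1234, 0.1369]
tool_rot: [[-0.001, -0.999, -0.033], [0.0, -0.033, 0.999], [-1.0, 0.001, 0.0]]
ft_force: [-0.2, 0.2, -2.9]
grip_width: 0.0163
t 25.45 pos [ 0.5532 -0.1234  0.1369] jaw 91.89 ft [-0.2  0.2 -2.9] w 0.0163 q [ -25.   29.   81.   -0.   70. -116.]
d [ 0.0142 -0.0002 -0.0007] yaw -0.0003
```

```bash
python3 -m jog '[[-1,0.003,0,-0.0005,0],[-1,0.006,0,-0.0005,0],[-1,0.009,0,-0.0005,0],[-1,0.012,0,-0.0005,0],[-1,0.014,0,-0.0005,0],[-1,0.0155,0,-0.0005,0],[-1,0.0155,0,-0.0005,0]]'
python3 -c "
from rig import env
from h import *
go(env,[.5534,-.1241,.1227],91.91)
"
```

```text
time_s: 26.15
position: [0.553, -0.1239, 0.1228]
tool_rot: [[-0.0, -0.999, -0.033], [-0.0, -0.033, 0.999], [-1.0, 0.0, -0.0]]
ft_force: [-5.8, 0.9, 8.7]
grip_width: 0.0164
t 26.15 pos [ 0.553  -0.1239  0.1228] jaw 91.89 ft [-5.8  0.9  8.7] w 0.0164 q [ -25.   30.   82.   -0.   68. -116.]
d [ 0.0001 -0.0004 -0.0002] yaw -0.0003
```

```bash
python3 -m jog '[[-1,0.001,0,0,0],[-1,0.002,0,0,0],[-1,0.003,0,0,0],[-1,0.003,0,0,0],[-1,0.003,0,0,0]]'
python3 -c "
from rig import env
from h import *
go(env,[.5534,-.1241,.1227],91.91)
im=env.get_image('scene');cv2.imwrite('pics/s14.png',cv2.resize(im[150:310,250:450,::-1],None,fx=3.5,fy=3.5))
"
```

```text
time_s: 26.65
position: [0.553, -0.124, 0.1228]
tool_rot: [[0.002, -0.999, -0.033], [-0.001, -0.033, 0.999], [-1.0, -0.002, -0.002]]
ft_force: [-14.1, 3.7, 33.0]
grip_width: 0.0167
t 26.65 pos [ 0.553  -0.124   0.1228] jaw 91.9 ft [-14.1   3.7  33. ] w 0.0167 q [ -25.   30.   82.   -0.   67. -116.]
d [ 0.0001 -0.0004 -0.0001] yaw -0.0001
```

View pics/s14.png

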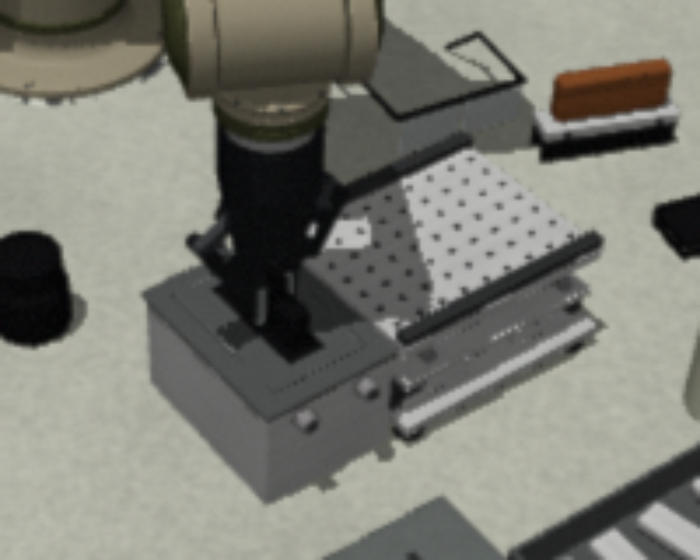

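The flange sits on the rim: force rose to 33 N with no further travel, at the original home height. I relax, release and retreat.

```bash
python3 -m jog '[[-1,-0.0035,0,0,0],[-1,-0.0035,0,0,0],[0,-0.0035,0,0,0],[1,-0.0035,0,0,0],[1,-0.0035,0,0,0],[1,-0.0035,0,0,0],[1,-0.0035,0,0,0],[1,-0.04,0,0,0],[1,-0.08,0,0,0],[1,-0.12,0,0,0],[1,-0.16,0.02,0,0],[1,-0.18,0.05,0,0],[1,-0.18,0.05,0,0],[1,-0.18,0.05,0,0]]'
python3 -c "
from rig import env
from h import *
go(env,[.5534,-.1241,.1227],91.91)
np.save('w15.npy',env.camera_model('wrist'),allow_pickle=True)
im=env.get_image('wrist');cv2.imwrite('pics/w15.png',im[:,:,::-1])
im=env.get_image('scene');cv2.imwrite('pics/s15.png',im[:,:,::-1])
im=env.get_image('top');cv2.imwrite('pics/t15.png',im[:,:,::-1])
"
```

```text
time_s: 28.1
position: [0.5032, -0.1257, 0.299]
tool_rot: [[0.001, -0.999, -0.033], [-0.0, -0.033, 0.999], [-1.0, -0.001, -0.0]]
ft_force: [-0.2, -0.0, -0.8]
grip_width: 0.0854
t 28.1 pos [ 0.5032 -0.1257  0.299 ] jaw 91.86 ft [-0.2 -0.  -0.8] w 0.0854 q [ -27.   17.   73.    0.   90. -119.]
d [ 0.1764 -0.0501 -0.    ] yaw -0.0008
```

View pics/w15.png

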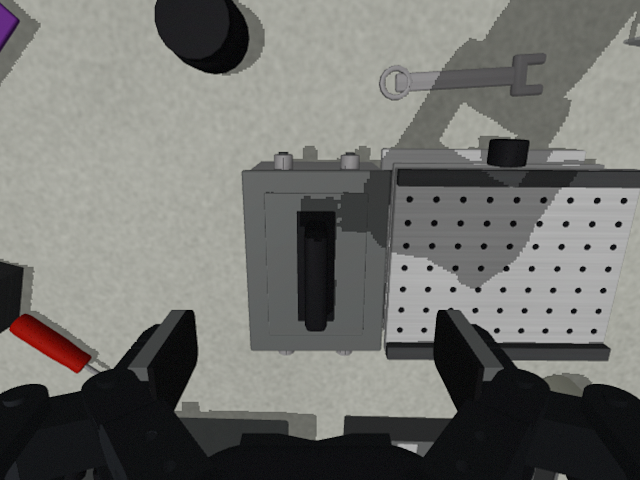

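View pics/s15.png

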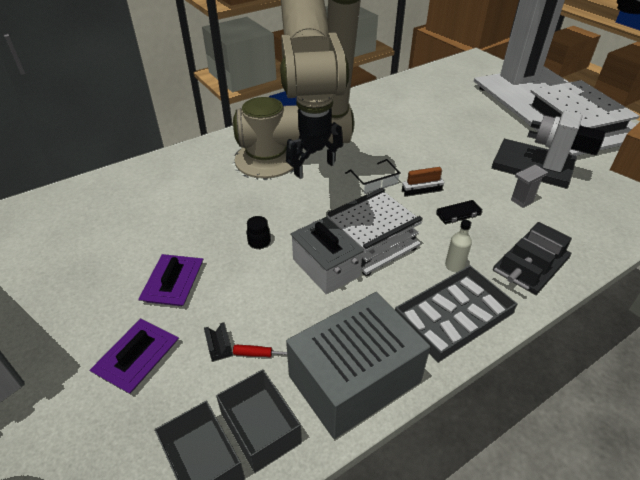

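View pics/t15.png

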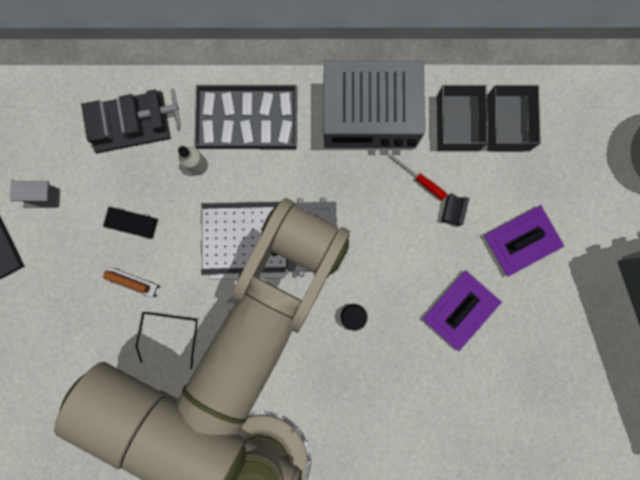

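```bash
python3 - <<'E'
from h import *
a=cv2.imread("pics/scene0.png");b=cv2.imread("pics/s15.png")
print("scene diff around cap/box",cv2.absdiff(a,b)[205:290,290:362].max(axis=2).mean(), cv2.absdiff(a,b)[300:400,20:200].max(axis=2).mean())
cm=np.load("w15.npy",allow_pickle=True).item()
q=np.array([onplane(cm,u,v,.1) for u,v in [(243,171),(390,169),(382,349),(251,351)]]);print(q.round(4),q.mean(0))
E
python3 -c "
from rig import env
env.close_job()"
```

```text
scene diff around cap/box 12.152941176470588 5.725055555555556
[[ 0.4734 -0.1841  0.1   ]
 [ 0.4678 -0.0659  0.1   ]
 [ 0.6324 -0.059   0.1   ]
 [ 0.6384 -0.1797  0.1   ]] [ 0.55299045 -0.12217924  0.1       ]
the job is handed in; nothing more can be done
```

The job is done and handed in at about 28 s of the 72 s allowed; the hand-in reports no verdict. I pulled the cap off and laid it on the bench, then swept all four blanks into the box. The squeegee went back where it had stood, and I set the cap on the box again and pressed it home.

**What the last checks showed:**
- **Cap:** When I pressed it, the force rose to 33 N with no further travel, at the same height as at the start. The flange centre measured (0.5530, -0.1222), against (0.5528, -0.1222) before the job.
- **Blanks:** The stage is empty. The last view into the box, before I closed it, showed all four inside and low down: two flat and two leaning.
- **Squeegee and bystanders:** The squeegee stands upright on its blades. Nothing else looked moved in the final scene and top pictures; I judged that by eye.
- **Release:** The gripper is open, about 0.18 m above where it held the cap. The wrist force reads close to zero.

**A check that disagreed:** The before-and-after picture difference around the cap was somewhat higher than on an untouched area of bench (12 against 6 grey levels). I put this down to the arm's shadow and the emptied plate, but did not confirm it. The flange measurement shows no shift.

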